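# Open the wheel case by its two catch buttons

### The job

Open the jeweller's case of polishing wheels: with one fingertip on each, press the two round catch buttons on its front ledge down together and hold them down until the sprung lid has lifted well clear of its catches, then let go and draw back so that the lid stands raised and both buttons are up again. Let the springs raise the lid: do not pry or push it, do not lift or shove the case, and leave the other things on the bench where they are.

Things in the scene. Friction and masses are not known exactly. Their poses are not given: they have to be found in the camera images.
- case: Flat aluminium case, loose, about 1.4 kg, 160 (x) by 170 (y) by 50 mm high shut. Origin: centre of its underside, z up. Its -x end, towards the robot, is a ledge 50 mm deep, 34 mm high, with a black cover plate and two round steel push buttons. The rest is a tray of wheels under a clear framed lid hinged along the +x edge; the lid's front is at x = -30 mm, its top 50 mm high.
- button_left_top (a point): Centre of the top face of the left button (case +y side): steel, round, 20 mm across, at x = -62, y = +30 mm in the case's frame, 60 mm from the other button along the case's y. Unpressed its top is 45 mm above the bench, 11 mm above the ledge (a 29 mm bezel round it is 2 mm high).
- button_right_top (a point): Centre of the top face of the right button (case -y side), the same button at x = -62, y = -30 mm in the case's frame.
- button_left (a joint): Downward travel of the left button: 0 up, 0.007 m fully down. Spring return; about 1 N starts it, 3.5 N holds it fully down (7 N for both). It draws back a hidden catch bolt, which frees its side of the lid from about 0.0045 m.
- button_right (a joint): Downward travel of the right button, the same as the left.
- lid (a joint): Angle of the sprung lid: 0 shut, 0.40 rad at its stop (front edge 43 mm higher). It moves only while both buttons are pressed, then rises by itself, slowly (damped), about 0.1 rad/s. If a button is let go too early its bolt holds the lid again; the lid is well clear of the bolts from 0.15 rad.
- lid_edge (a point): Middle of the upper front edge of the lid frame (the edge next to the buttons).
- setter: Bystander: stone-setting holder, a brass cylinder 34 mm in diameter on a round black foot 60 mm in diameter, with a small steel clamp on top, 63 mm high, loose. Origin: centre of its underside.
- bench_block: Bystander: square steel bench block, 64 by 64 by 20 mm, loose. Origin: centre of its underside.
- jar: Bystander: amber glass jar with a steel cap, 48 mm in diameter, 50 mm high, loose. Origin: centre of its underside.
- handpiece: Bystander: grey polishing handpiece with a small rubber wheel, lying along its x in a dark steel rest, 175 mm long over all, 56 mm wide, 45 mm high, loose. Origin: centre of the underside of the rest.
Not all that is in view belongs to the job. Of the things that look like the case, the larger one is meant.

How it is judged (in metres and radians):
On the way, in this order (a step that is already met when the one before it is completed fails the run):
1. both catch buttons are pressed together (each more than 3 mm down) (value of joint each of button_left, button_right above 0.003 m), for 0.1 s.
2. both buttons are still held down while the lid has risen past 0.09 rad, clear of the catches (all of step 1 and value of joint lid above 0.09 rad), for 0.1 s.
At the end, for the whole second after the job is handed in: The lid stands raised, free of its catches (more than 0.2 of 0.40 rad), both buttons are up again (less than 1.5 mm down), and the case rests flat on the bench within 30 mm of where it stood (value of joint lid above 0.2 rad and value of joint each of button_left, button_right below 0.0015 m and distance of case from where it was at the start of the episode below 0.03 m and linear speed of case below 0.02 m/s and height (world z) of case below 0.01 m and angle between case's own z axis and vertical below 0.1 rad); the robot touches nothing.
It fails at once if the case is lifted, tipped or shoved more than 30 mm (height (world z) of case above 0.01 m or angle between case's own z axis and vertical above 0.12 rad or distance of case from where it was at the start of the episode above 0.03 m).
It fails at once if the lid is pried or pushed by the robot (more than 3 N) (contact force between any of the fingers, the arm and lid above 3 N).
It fails at once if another thing on the bench is moved more than 20 mm (distance of any of setter, bench_block, jar, handpiece from where it was at the start of the episode above 0.02 m).
It also fails if it takes over 35 s, if anything falls off the work surface, if the arm or the gripper's body presses on something with over 40 N, if the wrist force passes 120 N, or if a joint passes its speed limit or range.

### The arm

A 6-joint arm with a two-finger parallel gripper is mounted at the origin on the work surface. World frame = base frame: x ahead of the robot, y to its left, z up, the work surface at z = 0. Lengths are in m, angles in degrees, forces in N, time in s.
With the tool pointing down it reaches from about 0.4 to 0.825 m from the base axis. Payload 7 kg.
Tool frame: the origin (TCP) lies midway between the tips of the shut fingers; the grasp point (between the pads) lies r.pinch_z behind it (r.pinch_z is the distance from the TCP to the grasp point, in m); z points along the fingers, y is the line along which they close (so a half turn about z gives the same grasp; the last joint's range is limited). The gripper opens to 88 mm and grips with 3 to 60 N. Pads are 19 mm wide; open, the fingers measure 130 mm over their backs; the gripper's body (78 mm by 193 mm) begins 47 mm behind the grasp point.
Start: joints at [-53.509, 20.546, 0.682, 0, -70.136, -16.507], TCP at [0.231, -0.634, 0.195] pointing down, gripper open.
Joint ranges: [-176.03, 176.03], [-82.01, 121.73], [-58.28, 71.71], [-173.87, 95.51], [-174.79, -0.11], [-173.66, 173.66]. Speed limits (degrees/s): [136.94, 136.94, 172.46, 180, 180, 180].

### API

Orientations are given as [roll, pitch, yaw] about the fixed x, y, z axes, in that order (R = Rz(yaw) Ry(pitch) Rx(roll)).
In Python, from plant import r, optics, job gives the robot as it stands.
- The arm moves only by the shell command python3 -m crank 'ROWS' [FORCE]. ROWS is JSON, a list of rows, each an object with "xyz": the shift along the tool's x, y, z in units of 30 mm (1.0 is 30 mm), a list of three; "delta_rot": the turn, a rotation vector about the tool's x, y, z in degrees, a list of three; "claw": the closure, from 0 (fully open) to 1 (shut). A call has 1 to 20 rows; each row is the pose to reach, as a shift and turn from the pose commanded when the call began, along the tool's axes at that moment; what a row does not reach only later rows make up. A row lasts 1/8 s, in which the tool goes at most 62.5 mm and 10.7 degrees, less where a joint would pass 70% of its speed; a pose out of reach is approached as far as the arm can. A call with a gripper value outside its range is refused whole. The fingers move at their own pace and stop on an object; FORCE is the grip in N (left out, the last holds). Time passes only in rows, so rows that repeat a pose let the fingers close. It gives the time, the measured TCP pose, the force, the opening and the grip force at its end, in the units of the state.
- r.get_state(): the state, without advancing time (a new reading comes with each control period).
- optics.capture(name): name is "scene" or "top"; returns a dict with "img" (400x640x3 uint8, blue, green, red), "fovy" (degrees; the focal length in pixels is half the picture's height over the tangent of half this angle, whatever the lens; pixels are square), "cx", "cy" (the principal point, pixels), "eye" and "rotation" of the camera in the world. Camera axes: x right, y up, looking along -z (the intrinsics and any distortion apply to the point x, -y, -z); pixel columns grow to the right and rows downward; lengths in m; the calibration is good to about 2 mm. A picture is of the moment at which its call begins. There is no depth.
- job.close_job(): hands the job in; it is judged then, once.
The state is a dict: "time_s": time; "joints": joint angles; "qd": joint speeds; "joint_torque": joint torques, N m; "tcp_pos": TCP position; "eef_rot": TCP orientation; "contact_force": force on the tool from outside, world axes, zero at the start; "moment": the same for the moment, N m; "gripper_width": finger opening in m; "gripper_force": force on a finger pad.
Only numpy, scipy, OpenCV 4.12 (cv2) and the standard library are available. Lean on these libraries where they do the work, as an engineer would, in place of code of your own. Each camera call takes 0.05 s, during which the arm holds its last target. There are 200 camera calls.

## Working session

There is one attempt and no reset: what is moved stays moved. The work goes in short steps, Python scripts to look and compute and a shell command to move; the robot and the scene stay as the last step left them, time stands still between calls to the robot, and variables do not carry over. Pictures are saved under pics/ and viewed, at most 10 in all, crops included, and the job is handed in when it is done.

```bash
mkdir -p pics; ls; python3 - <<'E'
from plant import r, optics, job
import cv2
for n in ("scene","top"):
    c=optics.capture(n); cv2.imwrite(f"pics/{n}0.png",c["img"])
    print(n,{k:v for k,v in c.items() if k!="img"})
print(r.get_state(), r.pinch_z)
E
```

```text
pics
scene {'fovy': 48.13804477721587, 'cx': 321.732583857834, 'cy': 199.42034621552702, 'eye': array([1.01627827, 0.65663694, 0.6936185 ]), 'rotation': array([ 50.0149403 ,   0.89443368, 143.90024797])}
top {'fovy': 43.90098675766427, 'cx': 317.69520667407045, 'cy': 190.1605488290876, 'eye': array([0.42049216, 0.04734317, 0.99900541]), 'rotation': array([ 10.77117396,   1.21976707, -89.72491397])}
{'time_s': 0.1, 'joints': array([-5.35106756e+01,  2.05870101e+01,  6.38996390e-01, -1.77412559e-02,
       -7.01352563e+01, -1.65065849e+01]), 'qd': array([-0.0179347 , -0.05359915,  0.12248396, -0.00583832,  0.04391914,
       -0.00436045]), 'joint_torque': array([-2.03129268e-03, -5.84162092e+01,  2.93755192e+01,  7.01564267e+00,
        1.02289551e-02, -4.58256886e-05]), 'tcp_pos': array([ 0.23047599, -0.63392155,  0.19441981]), 'eef_rot': array([ 1.79915423e+02, -7.66983904e-03, -1.60023296e+02]), 'contact_force': array([-0.44334087, -0.14174422,  0.06883945]), 'moment': array([ 0.04522539, -0.00763368, -0.01830486]), 'gripper_force': 0.0, 'gripper_width': 0.08759015051309552} 0.0188
```

View pics/top0.png

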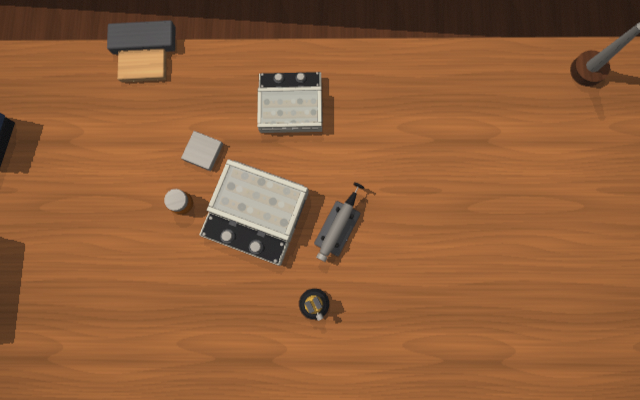

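View pics/scene0.png

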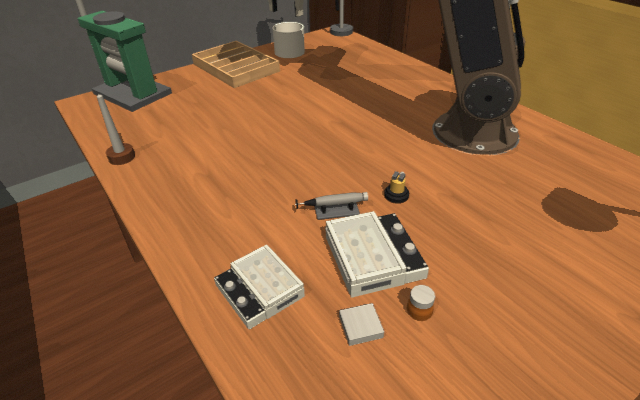

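The top view shows two cases. The larger has buttons at about (227,236) and (255,247); the smaller, a decoy, has them at (278,77) and (300,77). In the scene view the larger one's buttons are at about (398,229) and (409,248). I choose the larger case and check it with a close crop.

```bash
cat > h.py <<'E'
import numpy as np, cv2
from scipy.spatial.transform import Rotation as Ro
def ray(c,u,v):
    f=200/np.tan(np.radians(c["fovy"]/2))
    d=Ro.from_euler("xyz",c["rotation"],degrees=True).apply([(u-c["cx"])/f,-(v-c["cy"])/f,-1])
    return np.array(c["eye"]),d
def at(c,u,v,z):
    e,d=ray(c,u,v); return e+d*(z-e[2])/d[2]
E
python3 - <<'E'
import cv2,numpy as np
a=cv2.imread("pics/top0.png")[155:275,190:310]; b=cv2.imread("pics/scene0.png")[200:300,320:440]
a=cv2.resize(a,(400,400),interpolation=cv2.INTER_CUBIC); b=cv2.resize(b,(400,333),interpolation=cv2.INTER_CUBIC)
o=np.zeros((400,800,3),np.uint8);o[:,:400]=a;o[:333,400:]=b
cv2.imwrite("pics/crop0.png",o)
E
```

```text
(no output)
```

View pics/crop0.png

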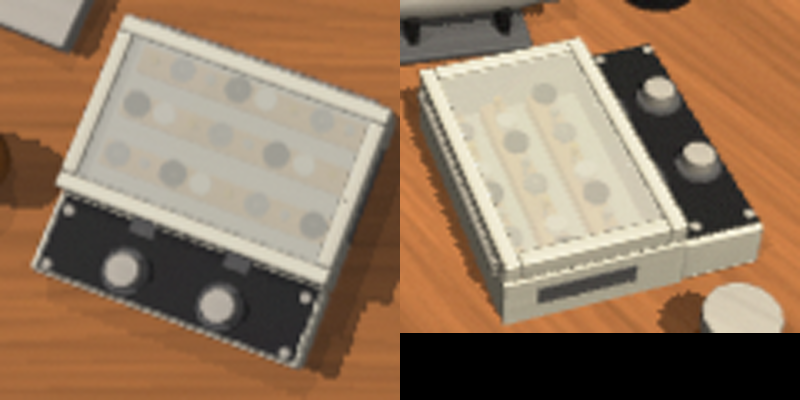

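Close crop: it is the larger case, with two buttons on the black ledge. In the top view they are at (226.3,235.7) for the left and (255.4,246.5) for the right. In the scene view the near button is (409.7,246.5) and the other is (397.4,227).

```bash
python3 - <<'E'
from plant import r, optics
from h import *
t=optics.capture("top"); s=optics.capture("scene")
L=at(t,226.3,235.7,.045);R=at(t,255.4,246.5,.045)
L2=at(s,409.7,246.5,.045);R2=at(s,397.4,227,.045)
print(L,R,np.linalg.norm(L-R));print(L2,R2,np.linalg.norm(L2-R2))
# lid corners at z=.05 (top view crop px)
for u,v in [(125,18),(392,110),(325,275),(60,183)]: print(at(t,190+u*.3,155+v*.3,.05))
st=r.get_state(); 
for A,B in ((L,R),(L2,R2)):
    d=A-B; print("yaw case",np.degrees(np.arctan2(-d[0],d[1])),(A+B)/2, np.hypot(*((A+B)/2)[:2]))
print(at(t,313,304,.03),at(t,340,225,.03),at(t,176,200,.05))
E
```

```text
[0.51226147 0.24465389 0.045     ] [0.49166015 0.18770054 0.045     ] 0.06056482362675727
[0.5149507  0.24983921 0.045     ] [0.49543035 0.19392512 0.045     ] 0.05922355697584523
[0.66074194 0.247101   0.05      ]
[0.60524449 0.08812272 0.05      ]
[0.50865505 0.12580647 0.05      ]
[0.56179661 0.28127366 0.05      ]
yaw case -19.88621307339232 [0.50196081 0.21617722 0.045     ] 0.5465320123148006
yaw case -19.244770727640418 [0.50519053 0.22188216 0.045     ] 0.5517691200036935
[0.38397577 0.0767485  0.03      ] [0.53529771 0.02479829 0.03      ] [0.58121491 0.34494845 0.05      ]
```

```bash
cat >> h.py <<'E'
def rel(st,p,yaw):
    R=Ro.from_euler("xyz",st["eef_rot"],degrees=True)
    T=Ro.from_euler("xyz",[180,0,yaw],degrees=True)
    return np.round(R.inv().apply(np.array(p)-st["tcp_pos"])/.03,3), np.round((R.inv()*T).as_rotvec(degrees=True),2)
E
python3 - <<'E'
from plant import r
from h import *
st=r.get_state()
print(rel(st,[.50,-.25,.195],-180)); print(rel(st,[.5035,.219,.15],160.5))
E
```

```text
(array([-1.2816e+01,  8.9620e+00, -3.0000e-03]), array([ 0.06, -0.02, 19.98]))
(array([-18.268,  23.613,   1.511]), array([ 5.000e-02, -3.000e-02,  3.948e+01]))
```

```bash
W='{"xyz":[-12.8,9,0],"delta_rot":[0,0,20],"claw":0.47}'; python3 -m crank '[{"xyz":[-12.8,9,0],"delta_rot":[0,0,20],"claw":0.47},{"xyz":[-12.8,9,0],"delta_rot":[0,0,20],"claw":0.47},{"xyz":[-12.8,9,0],"delta_rot":[0,0,20],"claw":0.47},{"xyz":[-12.8,9,0],"delta_rot":[0,0,20],"claw":0.47},{"xyz":[-12.8,9,0],"delta_rot":[0,0,20],"claw":0.47},{"xyz":[-12.8,9,0],"delta_rot":[0,0,20],"claw":0.47},{"xyz":[-12.8,9,0],"delta_rot":[0,0,20],"claw":0.47},{"xyz":[-18.3,23.6,1.5],"delta_rot":[0,0,39.5],"claw":0.47},{"xyz":[-18.3,23.6,1.5],"delta_rot":[0,0,39.5],"claw":0.47},{"xyz":[-18.3,23.6,1.5],"delta_rot":[0,0,39.5],"claw":0.47},{"xyz":[-18.3,23.6,1.5],"delta_rot":[0,0,39.5],"claw":0.47},{"xyz":[-18.3,23.6,1.5],"delta_rot":[0,0,39.5],"claw":0.47},{"xyz":[-18.3,23.6,1.5],"delta_rot":[0,0,39.5],"claw":0.47},{"xyz":[-18.3,23.6,1.5],"delta_rot":[0,0,39.5],"claw":0.47},{"xyz":[-18.3,23.6,1.5],"delta_rot":[0,0,39.5],"claw":0.47},{"xyz":[-18.3,23.6,1.5],"delta_rot":[0,0,39.5],"claw":0.47},{"xyz":[-18.3,23.6,1.5],"delta_rot":[0,0,39.5],"claw":0.47},{"xyz":[-18.3,23.6,1.5],"delta_rot":[0,0,39.5],"claw":0.47}]'
python3 - <<'E'
from plant import r,optics
import cv2
print(r.get_state()["joints"])
for n,(x,y) in (("scene",(310,90)),):
    c=optics.capture(n)["img"]; cv2.imwrite(f"pics/{n}1.png",c)
    cv2.imwrite("pics/s1c.png",cv2.resize(c[120:300,300:500],(660,594),interpolation=cv2.INTER_CUBIC))
E
```

```text
time_s: 2.45
tcp_pos: [0.5045, 0.2175, 0.1504]
eef_rot: [-180.0, -0.0, 160.4]
contact_force: [0.0, -0.8, 0.2]
gripper_width: 0.0464
gripper_force: 0.0
[ 4.37544686e+01  1.07740248e+01 -1.89815443e+01 -2.37441594e-03
 -6.02560430e+01 -1.53321928e+02]
```

View pics/s1c.png

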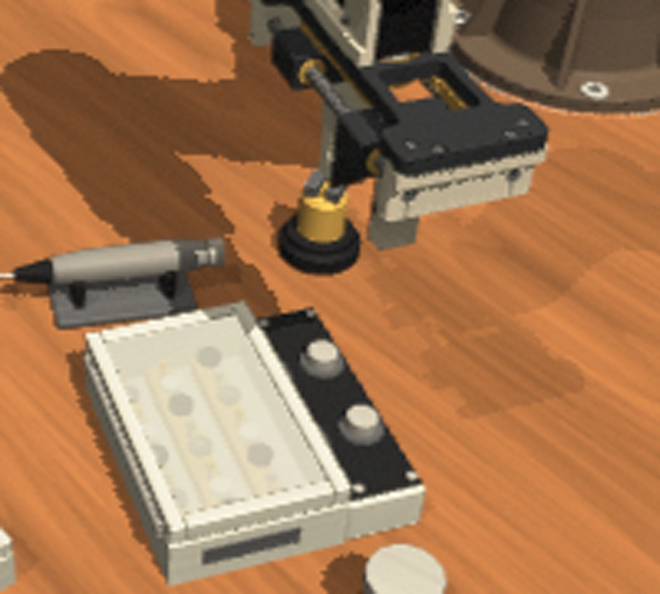

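The gripper is above the ledge. The left fingertip's lower edge runs from (372,248) to (417,240) in the crop, and the setter stands clear. I compare those points with projections.

```bash
cat >> h.py <<'E'
def proj(c,p):
    f=200/np.tan(np.radians(c["fovy"]/2))
    q=Ro.from_euler("xyz",c["rotation"],degrees=True).inv().apply(np.array(p)-c["eye"])
    return np.array([c["cx"]+f*q[0]/-q[2], c["cy"]-f*q[1]/-q[2]])
E
python3 - <<'E'
from plant import r,optics
from h import *
s=optics.capture("scene");t=optics.capture("top");st=r.get_state()
R=Ro.from_euler("xyz",st["eef_rot"],degrees=True)
for x in (-.0095,.0095):
  for y in (.023,.032,.044):
    p=st["tcp_pos"]+R.apply([x,y,0]); print(x,y,p,(proj(s,p)-[300,120])*3.3)
b=t["img"][150:300,180:340]; 
a=s["img"][150:210,390:450]
o=np.zeros((540,800,3),np.uint8);o[:375,:400]=cv2.resize(b,(400,375),interpolation=2);o[:400,400:]=cv2.resize(a,(400,400),interpolation=2)
cv2.imwrite("pics/c2.png",o)
E
```

```text
-0.0095 0.023 [0.52144263 0.23596838 0.1506494 ] [356.91275034 277.01767039]
-0.0095 0.032 [0.5244623  0.24444668 0.15065348] [363.78847639 287.01495126]
-0.0095 0.044 [0.52848852 0.25575108 0.15065891] [373.13025565 300.5978646 ]
0.0095 0.023 [0.50354399 0.24234325 0.15064526] [387.79226897 270.43336072]
0.0095 0.032 [0.50656366 0.25082155 0.15064933] [394.88268625 280.33015973]
0.0095 0.044 [0.51058989 0.26212595 0.15065477] [404.51529184 293.7753432 ]
```

View pics/c2.png

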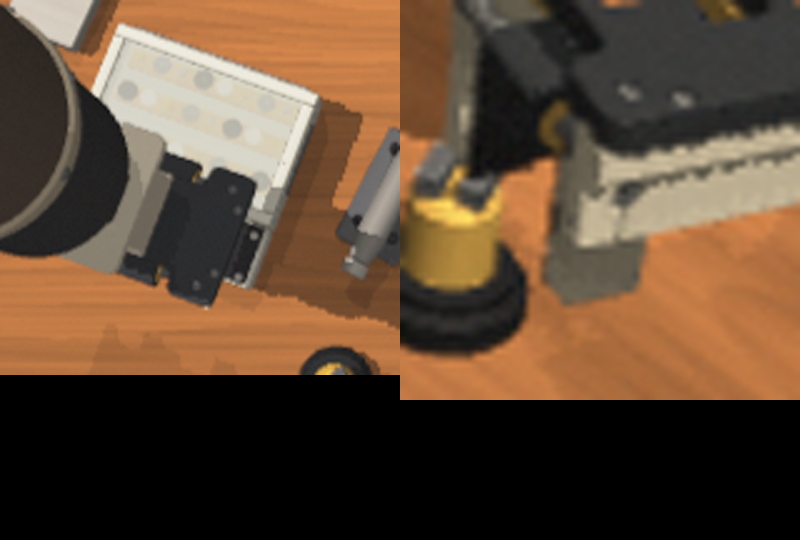

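```bash
python3 - <<'E'
from plant import r,optics
from h import *
s=optics.capture("scene");t=optics.capture("top");st=r.get_state()
print(st["tcp_pos"],st["gripper_width"])
R=Ro.from_euler("xyz",st["eef_rot"],degrees=True)
for (u,v) in ((414.7,195.4),(426,193.5)):
  e,d=ray(s,u,v); E=R.inv().apply(e-st["tcp_pos"]); D=R.inv().apply(d)
  for z in (0,-.01,-.02,-.03,-.04): print(u,z,np.round(E+D*(z-E[2])/D[2],4))
# triangulate buttons
def tri(a,b):
  (e1,d1),(e2,d2)=ray(t,*a),ray(s,*b)
  k=np.linalg.lstsq(np.c_[d1,-d2],e2-e1,rcond=None)[0]; return e1+k[0]*d1,e2+k[1]*d2
print(tri((226.3,235.7),(409.7,246.5)),tri((255.4,246.5),(397.4,227)))
print(proj(s,[0,0,0]),proj(s,[0,0.1,0]))
E
```

```text
[0.50482723 0.21780986 0.15059608] 0.04643446468457332
414.7 0 [0.0129 0.0035 0.    ]
414.7 -0.01 [ 0.0064  0.0143 -0.01  ]
414.7 -0.02 [ 0.     0.025 -0.02 ]
414.7 -0.03 [-0.0064  0.0357 -0.03  ]
414.7 -0.04 [-0.0128  0.0464 -0.04  ]
426 0 [0.0358 0.0048 0.    ]
426 -0.01 [ 0.0289  0.0155 -0.01  ]
426 -0.02 [ 0.0221  0.0262 -0.02  ]
426 -0.03 [ 0.0153  0.0369 -0.03  ]
426 -0.04 [ 0.0085  0.0476 -0.04  ]
(array([0.51271536, 0.24562978, 0.04028152]), array([0.51142292, 0.24697663, 0.04043575])) (array([0.49209423, 0.18855665, 0.03918111]), array([0.49083406, 0.18984186, 0.03927619]))
[474.23814247 131.05470431] [503.10189901 146.05274524]
```

```bash
python3 - <<'E'
from plant import r,optics
from h import *
s=optics.capture("scene");st=r.get_state()
R=Ro.from_euler("xyz",st["eef_rot"],degrees=True)
img=s["img"].copy()
P=lambda *p: proj(s,st["tcp_pos"]+R.apply(p))
pts=[(-.039,.0965,-.066),(.039,.0965,-.066),(-.039,-.0965,-.066),(-.0095,.044,0),(.0095,.044,0),(-.0095,.023,0),(-.0095,-.044,0)]
a=cv2.resize(img[100:260,360:520],(600,600),interpolation=2)
for i,p in enumerate(pts):
  q=(P(*p)-[360,100]+.5)*3.75; cv2.circle(a,tuple(int(v) for v in q),3,(0,0,255) if i<3 else (0,255,0),-1)
cv2.imwrite("pics/c3.png",a)
E
```

```text
(no output)
```

View pics/c3.png

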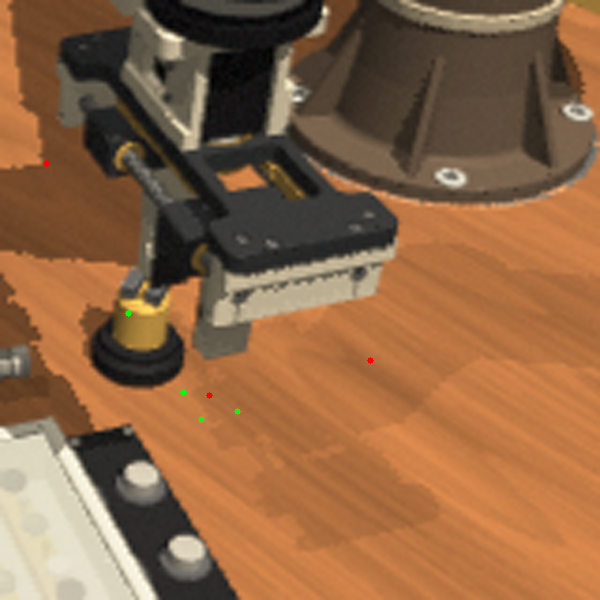

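```bash
python3 - <<'E'
from plant import r,optics
from h import *
t=optics.capture("top");s=optics.capture("scene");st=r.get_state()
R=Ro.from_euler("xyz",st["eef_rot"],degrees=True)
o=np.zeros((600,800,3),np.uint8)
for k,(c,(x,y,w)) in enumerate(((t,(170,140,150)),(s,(340,60,150)))):
  a=cv2.resize(c["img"][y:y+w,x:x+w],(400,400),interpolation=2);S=400/w
  for i,p in enumerate([(a_,b,z) for z in (-.066,-.1) for a_ in (-.039,.039) for b in (-.0965,.0965)]+[(0,0,0),(0,0,-.2)]):
    q=(proj(c,st["tcp_pos"]+R.apply(p))-[x,y]+.5)*S; cv2.circle(a,tuple(int(v) for v in q),3,[(0,0,255),(255,0,255),(0,255,0)][i//4],-1)
  o[:400,k*400:k*400+400]=a
cv2.imwrite("pics/c4.png",o)
for z in (0,.45): print(proj(s,[0,0,z]))
E
```

```text
[474.23814247 131.05470431]
[514.48294386 -40.08424962]
```

View pics/c4.png

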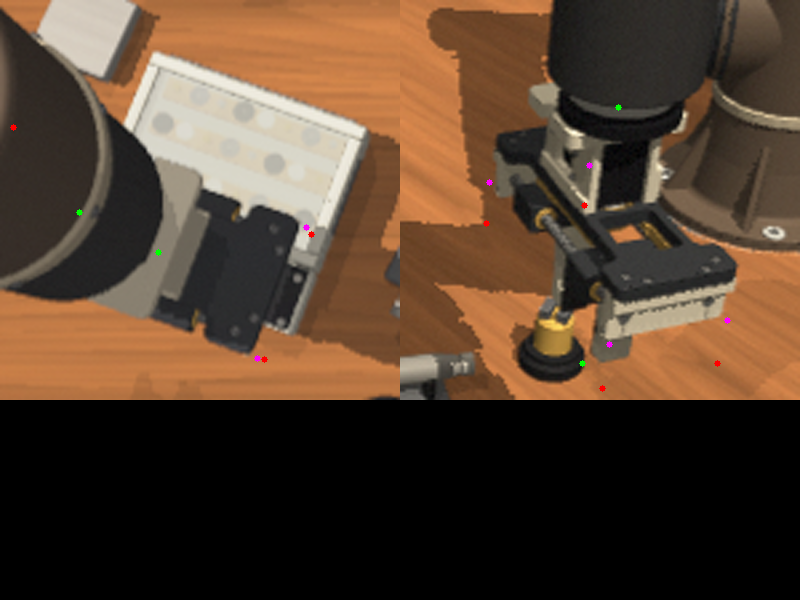

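The top and scene views agree: horizontal position is right, but the gripper appears about 35 mm higher than the reported TCP height. I'll descend part way, look again, and find contact by force.

```bash
python3 -m crank '[{"xyz":[0.14,0,1.5],"delta_rot":[0,0,0],"claw":0.52},{"xyz":[0.14,0,2.85],"delta_rot":[0,0,0],"claw":0.52},{"xyz":[0.14,0,2.85],"delta_rot":[0,0,0],"claw":0.52},{"xyz":[0.14,0,2.85],"delta_rot":[0,0,0],"claw":0.52},{"xyz":[0.14,0,2.85],"delta_rot":[0,0,0],"claw":0.52}]'
python3 - <<'E'
from plant import r,optics
from h import *
s=optics.capture("scene");st=r.get_state()
R=Ro.from_euler("xyz",st["eef_rot"],degrees=True)
x,y,w=360,150,120
a=cv2.resize(s["img"][y:y+w,x:x+w],(600,600),interpolation=2)
for p in [(-.0095,.042,0),(.0095,.042,0),(-.0095,.042,-.035),(.0095,.042,-.035)]:
    q=(proj(s,st["tcp_pos"]+R.apply(p))-[x,y]+.5)*5; cv2.circle(a,tuple(int(v) for v in q),3,(0,0,255),-1)
cv2.imwrite("pics/c5.png",a); print(st["contact_force"])
E
```

```text
time_s: 3.48
tcp_pos: [0.5018, 0.2209, 0.0666]
eef_rot: [179.9, 0.1, 160.5]
contact_force: [0.4, 0.1, 0.7]
gripper_width: 0.0418
gripper_force: 0.0
[ 0.30528948 -0.48714782  0.18610785]
```

View pics/c5.png

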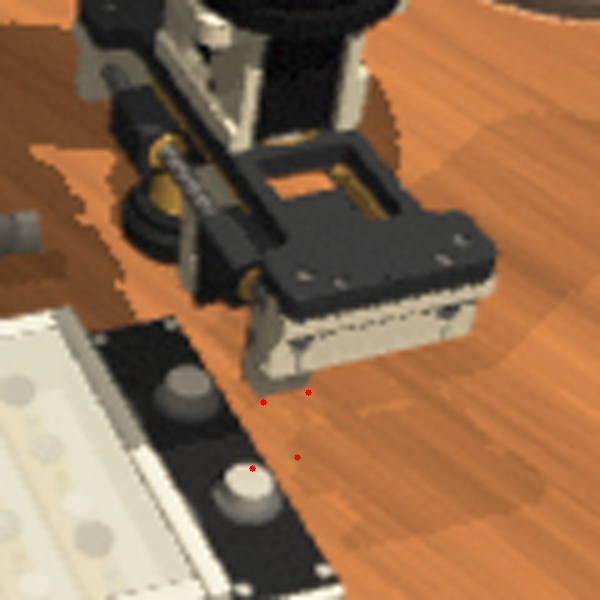

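The tip's lower edge is at about (262,395)–(308,385). That again fits a tip about 37 mm above the reported TCP, roughly 0.10 m, with no contact yet. I lower another 35 mm and watch the force.

```bash
python3 -m crank '[{"xyz":[0,0,0.4],"delta_rot":[0,0,0],"claw":0.52},{"xyz":[0,0,0.6],"delta_rot":[0,0,0],"claw":0.52},{"xyz":[0,0,0.6],"delta_rot":[0,0,0],"claw":0.52}]'; python3 -m crank '[{"xyz":[0,0,0.15],"delta_rot":[0,0,0],"claw":0.52},{"xyz":[0,0,0.15],"delta_rot":[0,0,0],"claw":0.52}]';
python3 - <<'E'
from plant import r,optics
from h import *
s=optics.capture("scene");t=optics.capture("top");st=r.get_state()
R=Ro.from_euler("xyz",st["eef_rot"],degrees=True)
x,y,w=360,150,120
a=cv2.resize(s["img"][y:y+w,x:x+w],(600,600),interpolation=2)
for p in [(-.0095,.042,-.036),(.0095,.042,-.036)]:
    q=(proj(s,st["tcp_pos"]+R.apply(p))-[x,y]+.5)*5; cv2.circle(a,tuple(int(v) for v in q),3,(0,0,255),-1)
cv2.imwrite("pics/c6.png",a); print(st["contact_force"])
E
```

```text
time_s: 3.9
tcp_pos: [0.5002, 0.2196, 0.046]
eef_rot: [-179.9, -0.0, 160.5]
contact_force: [0.1, -0.7, 0.4]
gripper_width: 0.0421
gripper_force: 0.0
time_s: 4.15
tcp_pos: [0.5005, 0.22, 0.0419]
eef_rot: [-180.0, -0.0, 160.5]
contact_force: [-0.1, 0.1, -0.5]
gripper_width: 0.0419
gripper_force: 0.0
[ 0.07913164 -0.52957727  0.37755337]
```

View pics/c6.png

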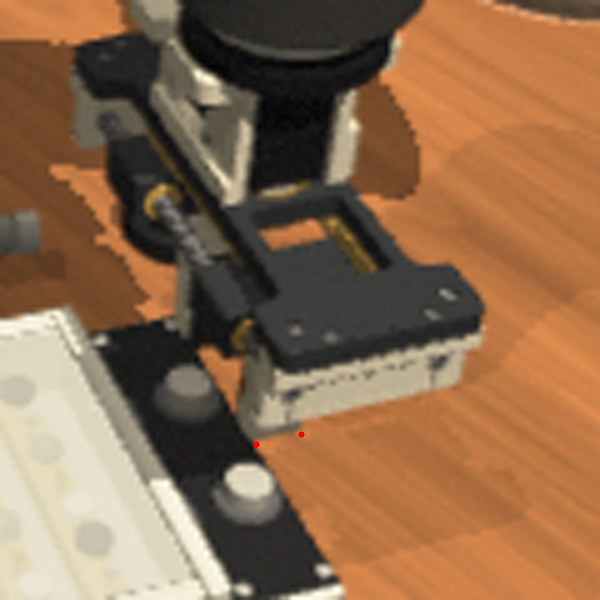

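No contact at a reported 0.042, so the tip is indeed higher than reported. Its lower edge is at about (245–300,430). Extrapolating straight down brings it over the button at (248,480). I go on down with force checks.

```bash
python3 -m crank '[{"xyz":[0,0,0.5],"delta_rot":[0,0,0],"claw":0.52},{"xyz":[0,0,0.8],"delta_rot":[0,0,0],"claw":0.52},{"xyz":[0,0,0.8],"delta_rot":[0,0,0],"claw":0.52},{"xyz":[0,0,0.8],"delta_rot":[0,0,0],"claw":0.52}]'
python3 - <<'E'
from plant import r,optics
from h import *
s=optics.capture("scene")
x,y,w=360,150,120
a=cv2.resize(s["img"][y:y+w,x:x+w],(600,600),interpolation=2)
cv2.imwrite("pics/c7.png",a); print(r.get_state()["contact_force"])
E
```

```text
time_s: 4.75
tcp_pos: [0.5008, 0.2201, 0.0182]
eef_rot: [-180.0, -0.0, 160.5]
contact_force: [-1.3, 0.4, 0.2]
gripper_width: 0.0416
gripper_force: 0.0
[-0.32635547  0.55395435 -0.09995421]
```

View pics/c7.png

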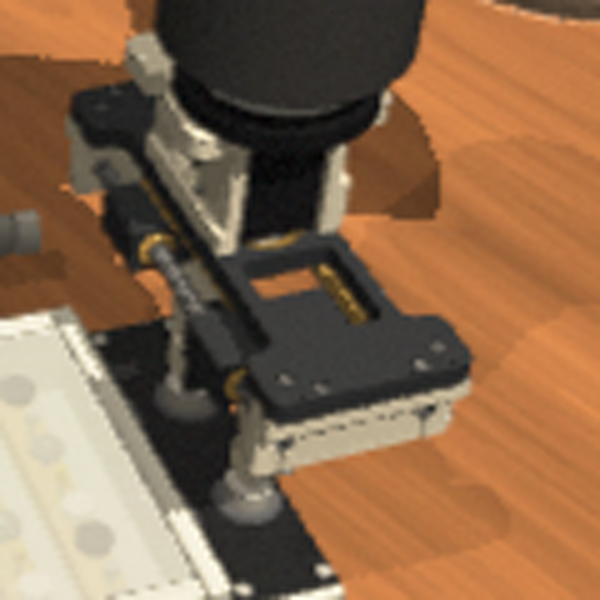

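Both fingertips stand just above the two buttons, at about (248,485) and (182,390), centred, with no force yet. From here I go by force.

```bash
for i in 1; do python3 -m crank '[{"xyz":[0,0,0.15],"delta_rot":[0,0,0],"claw":0.52},{"xyz":[0,0,0.15],"delta_rot":[0,0,0],"claw":0.52}]'; python3 -m crank '[{"xyz":[0,0,0.1],"delta_rot":[0,0,0],"claw":0.52},{"xyz":[0,0,0.1],"delta_rot":[0,0,0],"claw":0.52}]';python3 -m crank '[{"xyz":[0,0,0.07],"delta_rot":[0,0,0],"claw":0.52},{"xyz":[0,0,0.07],"delta_rot":[0,0,0],"claw":0.52}]'; done
```

```text
time_s: 5.05
tcp_pos: [0.5009, 0.2202, 0.0138]
eef_rot: [180.0, 0.0, 160.5]
contact_force: [0.4, -0.2, -0.2]
gripper_width: 0.042
gripper_force: 0.2
time_s: 5.3
tcp_pos: [0.5009, 0.2202, 0.0109]
eef_rot: [180.0, 0.0, 160.5]
contact_force: [0.9, 0.1, 2.7]
gripper_width: 0.0422
gripper_force: 1.5
time_s: 5.55
tcp_pos: [0.5009, 0.2202, 0.0088]
eef_rot: [180.0, 0.0, 160.5]
contact_force: [0.0, 0.2, 6.0]
gripper_width: 0.0416
gripper_force: 2.7
```

```bash
python3 -m crank '[{"xyz":[0,0,0.07],"delta_rot":[0,0,0],"claw":0.52},{"xyz":[0,0,0.07],"delta_rot":[0,0,0],"claw":0.52}]'; python3 -m crank '[{"xyz":[0,0,0.06],"delta_rot":[0,0,0],"claw":0.52},{"xyz":[0,0,0.06],"delta_rot":[0,0,0],"claw":0.52}]';python3 - <<'E'
from plant import r
s=r.get_state();print(s["contact_force"],s["moment"])
E
```

```text
time_s: 5.8
tcp_pos: [0.5009, 0.2202, 0.007]
eef_rot: [180.0, 0.0, 160.5]
contact_force: [-1.2, -0.5, 6.7]
gripper_width: 0.0417
gripper_force: 3.4
time_s: 6.05
tcp_pos: [0.501, 0.2202, 0.0067]
eef_rot: [180.0, 0.1, 160.5]
contact_force: [-7.5, -2.2, 22.6]
gripper_width: 0.0422
gripper_force: 11.5
[-7.47493385 -2.23567043 22.61823785] [-5.90864436e-01  2.62426483e+00  9.28548179e-04]
```

```bash
cat > d.py <<'E'
import sys
from plant import optics
from h import *
a=cv2.imread("pics/scene0.png").astype(int);b=optics.capture("scene")["img"].astype(int)
m=(abs(a-b).sum(2)>60)[205:300,322:395]; print("changed px in lid region",m.sum())
E
python3 d.py; python3 -m crank '[{"xyz":[0,0,-0.02],"delta_rot":[0,0,0],"claw":0.52},{"xyz":[0,0,-0.02],"delta_rot":[0,0,0],"claw":0.52},{"xyz":[0,0,-0.02],"delta_rot":[0,0,0],"claw":0.52},{"xyz":[0,0,-0.02],"delta_rot":[0,0,0],"claw":0.52},{"xyz":[0,0,-0.02],"delta_rot":[0,0,0],"claw":0.52},{"xyz":[0,0,-0.02],"delta_rot":[0,0,0],"claw":0.52},{"xyz":[0,0,-0.02],"delta_rot":[0,0,0],"claw":0.52},{"xyz":[0,0,-0.02],"delta_rot":[0,0,0],"claw":0.52}]'; python3 d.py
```

```text
changed px in lid region 1080
time_s: 7.1
tcp_pos: [0.501, 0.2202, 0.0068]
eef_rot: [180.0, 0.0, 160.5]
contact_force: [-5.5, -1.6, 18.1]
gripper_width: 0.0423
gripper_force: 8.7
changed px in lid region 1376
```

```bash
cat > m.py <<'E'
from plant import optics
from h import *
s=optics.capture("scene")
a=cv2.imread("pics/scene0.png");T=a[258:277,388:409]
R=cv2.matchTemplate(s["img"][225:290,370:430],T,cv2.TM_CCOEFF_NORMED)
_,v,_,l=cv2.minMaxLoc(R); print("match",v,"shift px",l[0]+370-388,l[1]+225-258)
# expected shift of that corner for lid angle q
L=np.array([.5123,.2450]);M=np.array([.4918,.1885]);mid=(L+M)/2;y=(L-M)/np.linalg.norm(L-M);x=np.array([y[1],-y[0]])
for q in (0,.1,.2,.3,.4):
    dx,dz=.11,.016; h=np.array([.080,.034])
    X=h[0]-(dx*np.cos(q)-dz*np.sin(q)*-1)+0; Z=h[1]+dx*np.sin(q)+dz*np.cos(q)
    p=np.r_[mid+x*(X+.062)+y*.085,Z]; print(q,np.round(proj(s,p),1))
E
python3 m.py; python3 -m crank '[{"xyz":[0,0,0],"delta_rot":[0,0,0],"claw":0.52},{"xyz":[0,0,0],"delta_rot":[0,0,0],"claw":0.52},{"xyz":[0,0,0],"delta_rot":[0,0,0],"claw":0.52},{"xyz":[0,0,0],"delta_rot":[0,0,0],"claw":0.52},{"xyz":[0,0,0],"delta_rot":[0,0,0],"claw":0.52},{"xyz":[0,0,0],"delta_rot":[0,0,0],"claw":0.52},{"xyz":[0,0,0],"delta_rot":[0,0,0],"claw":0.52},{"xyz":[0,0,0],"delta_rot":[0,0,0],"claw":0.52},{"xyz":[0,0,0],"delta_rot":[0,0,0],"claw":0.52},{"xyz":[0,0,0],"delta_rot":[0,0,0],"claw":0.52},{"xyz":[0,0,0],"delta_rot":[0,0,0],"claw":0.52},{"xyz":[0,0,0],"delta_rot":[0,0,0],"claw":0.52}]'; python3 m.py
```

```text
match 0.8057262897491455 shift px -17 -33
0 [405.9 266.2]
0.1 [407.  262.2]
0.2 [407.6 258.4]
0.3 [407.6 254.7]
0.4 [407.1 251.3]
time_s: 8.7
tcp_pos: [0.501, 0.2202, 0.0068]
eef_rot: [180.0, 0.0, 160.5]
contact_force: [-4.3, -1.5, 18.4]
gripper_width: 0.0419
gripper_force: 8.7
match 0.8120448589324951 shift px -9 -22
0 [405.9 266.2]
0.1 [407.  262.2]
0.2 [407.6 258.4]
0.3 [407.6 254.7]
0.4 [407.1 251.3]
```

```bash
sed -i 's/225:290,370:430/235:279,385:413/; s/l\[0\]+370/l[0]+385/; s/l\[1\]+225/l[1]+235/' m.py; python3 m.py|head -1; python3 -m crank '[{"xyz":[0,0,0],"delta_rot":[0,0,0],"claw":0.52},{"xyz":[0,0,0],"delta_rot":[0,0,0],"claw":0.52},{"xyz":[0,0,0],"delta_rot":[0,0,0],"claw":0.52},{"xyz":[0,0,0],"delta_rot":[0,0,0],"claw":0.52},{"xyz":[0,0,0],"delta_rot":[0,0,0],"claw":0.52},{"xyz":[0,0,0],"delta_rot":[0,0,0],"claw":0.52},{"xyz":[0,0,0],"delta_rot":[0,0,0],"claw":0.52},{"xyz":[0,0,0],"delta_rot":[0,0,0],"claw":0.52},{"xyz":[0,0,0],"delta_rot":[0,0,0],"claw":0.52},{"xyz":[0,0,0],"delta_rot":[0,0,0],"claw":0.52},{"xyz":[0,0,0],"delta_rot":[0,0,0],"claw":0.52},{"xyz":[0,0,0],"delta_rot":[0,0,0],"claw":0.52}]'; python3 m.py|head -1;python3 d.py
python3 - <<'E'
import cv2
from plant import optics
a=cv2.imread("pics/scene0.png");b=optics.capture("scene")["img"]
for u in (398,385):
  for i in (a,b): print(u,cv2.cvtColor(i,6)[235:300:2,u].tolist())
E
```

```text
match 0.7207598090171814 shift px -1 -8
time_s: 10.3
tcp_pos: [0.501, 0.2203, 0.0068]
eef_rot: [180.0, 0.0, 160.5]
contact_force: [-4.8, -0.1, 17.0]
gripper_width: 0.0421
gripper_force: 8.7
match 0.7249651551246643 shift px -3 -11
changed px in lid region 1863
398 [40, 39, 41, 42, 38, 39, 41, 46, 83, 152, 237, 234, 231, 203, 167, 174, 228, 229, 157, 179, 164, 161, 159, 157, 159, 157, 133, 130, 134, 84, 97, 80, 138]
398 [23, 30, 30, 62, 76, 28, 144, 230, 230, 228, 236, 154, 130, 226, 206, 78, 80, 78, 77, 205, 174, 172, 167, 168, 166, 167, 142, 138, 142, 89, 101, 87, 147]
385 [233, 227, 166, 203, 200, 201, 201, 200, 203, 212, 217, 216, 217, 217, 216, 216, 208, 225, 233, 160, 158, 223, 159, 86, 71, 112, 157, 148, 137, 121, 127, 130, 130]
385 [156, 208, 209, 196, 196, 196, 194, 194, 199, 206, 214, 212, 218, 227, 180, 164, 138, 148, 130, 111, 198, 237, 167, 91, 76, 122, 168, 158, 146, 128, 135, 137, 137]
```

The lid has risen: the frame edge has moved up about 10 px, a gap has opened under it, and the case body's pixels are unchanged. I release straight up.

```bash
python3 -m crank '[{"xyz":[0,0,-0.25],"delta_rot":[0,0,0],"claw":0.52},{"xyz":[0,0,-0.6],"delta_rot":[0,0,0],"claw":0.52},{"xyz":[0.3,0,-1.5],"delta_rot":[0,0,0],"claw":0.52},{"xyz":[1.0,0,-3],"delta_rot":[0,0,0],"claw":0.52},{"xyz":[1.5,0,-5],"delta_rot":[0,0,0],"claw":0.52},{"xyz":[1.5,0,-6],"delta_rot":[0,0,0],"claw":0.52},{"xyz":[1.5,0,-6],"delta_rot":[0,0,0],"claw":0.52},{"xyz":[1.5,0,-6],"delta_rot":[0,0,0],"claw":0.52},{"xyz":[1.5,0,-6],"delta_rot":[0,0,0],"claw":0.52},{"xyz":[1.5,0,-6],"delta_rot":[0,0,0],"claw":0.52},{"xyz":[1.5,0,-6],"delta_rot":[0,0,0],"claw":0.52},{"xyz":[1.5,0,-6],"delta_rot":[0,0,0],"claw":0.52},{"xyz":[1.5,0,-6],"delta_rot":[0,0,0],"claw":0.52},{"xyz":[1.5,0,-6],"delta_rot":[0,0,0],"claw":0.52}]'; python3 m.py
python3 - <<'E'
import cv2
from plant import optics
a=cv2.imread("pics/scene0.png");b=optics.capture("scene")["img"]
for u in (398,385): print(u,cv2.cvtColor(b,6)[235:300:2,u].tolist())
# button shift (left), ledge corner shift
for n,(x,y,w) in dict(left=(403,240,15),right=(391,221,15),ledge=(408,272,18),jar=(409,286,28),setter=(384,170,30),hand=(315,190,60),block=(338,303,46)).items():
    R=cv2.matchTemplate(b[y-8:y+w+8,x-8:x+w+8],a[y:y+w,x:x+w],cv2.TM_CCOEFF_NORMED);_,v,_,l=cv2.minMaxLoc(R);print(n,round(v,3),l[0]-8,l[1]-8)
E
```

```text
time_s: 12.2
tcp_pos: [0.4583, 0.2351, 0.1854]
eef_rot: [180.0, 0.0, 160.5]
contact_force: [0.1, -0.6, 0.9]
gripper_width: 0.0421
gripper_force: 0.0
match 0.6940091848373413 shift px -3 -11
0 [405.9 266.2]
0.1 [407.  262.2]
0.2 [407.6 258.4]
0.3 [407.6 254.7]
0.4 [407.1 251.3]
398 [42, 40, 44, 102, 134, 43, 142, 227, 227, 222, 232, 149, 124, 221, 200, 75, 75, 75, 76, 198, 169, 167, 163, 164, 165, 162, 138, 134, 136, 86, 101, 81, 143]
385 [159, 227, 228, 190, 191, 190, 190, 190, 193, 203, 232, 230, 213, 223, 173, 161, 134, 144, 123, 108, 195, 232, 164, 91, 71, 117, 165, 155, 141, 124, 130, 133, 134]
left 1.0 0 0
right 0.992 0 0
ledge 0.999 0 0
jar 1.0 0 0
setter 0.927 0 0
hand 0.768 -2 0
block 0.999 0 0
```

```bash
python3 -c "
from plant import job
print(job.close_job())"
```

```text
the job is handed in; nothing more can be done
None
```

I pressed both catch buttons together and held them until the lid sprang up, then let go and drew back; I've handed the job in, but it returned no verdict. At the last look the lid stood raised, both buttons were up and the case had not moved. The jar, block and setter had not moved either; the handpiece image match was weak (0.77, about 2 px), but the arm never went near it.

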